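# Scrape two faces of a levelling bar and lock it away

### The job

Scrape the levelling bar clean: lift it from its cradle and draw the blue face, laid flat on the sprung scraper blade, along its length towards the robot, starting with its robot-side end on the blade and finishing with its far end on it, keeping the blade lightly pressed down (about 5 mm) but never driven to its stop; then turn the bar a quarter turn about its length and do the same with the yellow face. Finally lay the bar fully home in the cradle's V, either way round, and swing the red keeper bar shut over it until it is caught in its detent. Leave the other things on the table where they are.

Things in the scene. Friction and masses are not known exactly. Their poses are not given: they have to be found in the camera images.
- bar: Wooden bar 40 x 40 x 170 mm, 0.25 kg. One long face is blue, a neighbouring one yellow, two plain wood. Origin at its centre, x along it (at the start away from the robot). It starts edge-down in the cradle, its long faces sloping 45 degrees, y then level and z up: blue is the hidden lower face towards +y (robot's left), yellow the upper face on that same side.
- bar_blue (a point): Centre of the bar's blue face (20 mm from the bar's axis); z points out of the face, x along the bar.
- bar_yellow (a point): Centre of the bar's yellow face (20 mm from the bar's axis); z points out of the face, x along the bar.
- cradle: Fixed grey cradle, base 260 x 90 x 12 mm. Two V ends with white 45 degree walls (18 mm thick, 62 mm either side of the middle, tops 108 mm high), 106 mm free between them above the base. Hinge post at the far end (105 mm from the middle), 112 mm high detent post at the robot end; the seated bar has 10 mm play at each end. Origin: underside centre; x along the V away from the robot, z up.
- cradle_seat (a point): Where the bar's centre lies when it is seated in the V: 100 mm above the table on the cradle's middle. Axes as the cradle's.
- keeper (a joint): Red keeper bar, 215 mm long, 16 wide, 10 high, underside 134 mm above the table, swinging level on the hinge post. 0 rad = shut, over the bar along the cradle; grows as it swings out to the cradle's +y side (1.57 = square to it, stop 2.2). Near 0.05 rad its nose must be pushed over a sprung ball in the detent post (about 4 N at the knob); below 0.02 it is caught.
- keeper_knob (a point): Top of the black upright knob on the keeper bar, 20 mm in diameter and 30 mm high, 110 mm from the hinge axis; the top is 174 mm above the table.
- keeper_hinge (a point): Hinge axis of the keeper bar, at the height of the bar's underside (134 mm above the table), 105 mm from the cradle's middle along its x. Fixed; axes as the cradle's.
- scraper: Fixed scraper: dark steel base 150 x 110 x 10 mm with a bent bracket 65 mm high that holds a sprung upright blade. Origin at the centre of the underside; x is the direction square to the blade, pointing away from the robot; y along the blade; z up.
- blade (a joint): How far the scraper's blade is pressed down into its bracket, m: 0 = free, stop at 0.014. Spring of 350 N per m (0.35 N to start it; 2.1 N at 5 mm).
- blade_edge (a point): Middle of the blade's rounded upper edge (brass-coloured, 70 mm long across the scraper, 6 mm thick), 90 mm above the table when free; it goes down with the blade.
- brush: Loose brush lying on the table (bystander). Origin at its underside.
- spatula: Loose spatula lying on the table (bystander). Origin at its underside.
- jar: Loose jar, 70 mm in diameter, 100 mm high (bystander). Origin at its underside.
- bowl: Loose steel bowl, 130 mm in diameter, 55 mm high (bystander). Origin at its underside.
- cup: Loose white cup, 72 mm in diameter, 85 mm high (bystander). Origin at its underside.
- tray: Loose wooden mould tray, 160 x 240 x 22 mm (bystander). Origin at its underside.
Things that resemble listed ones, but are neither listed nor needed, are in the scene too. What is shaped like the scraper but orange or purple is not meant.

How it is judged (in metres and radians):
On the way, in this order (a step that is already met when the one before it is completed fails the run):
1. the blue face lies on the blade near the face's robot-side end, blade pressed down 2 mm or more (angle between bar_blue's own z axis and vertical above 2.94 rad and value of joint blade above 0.002 m and angle between the x axis of bar and the x axis of scraper, either way round below 0.2 rad and z of blade_edge in the frame of bar_blue between -0.004 and 0.004 m and y of bar in the frame of scraper between -0.018 and 0.018 m and x of bar in the frame of scraper between 0.035 and 0.08 m).
2. the blue face has been drawn to its middle, blade still pressed down (angle between bar_blue's own z axis and vertical above 2.94 rad and value of joint blade above 0.002 m and angle between the x axis of bar and the x axis of scraper, either way round below 0.2 rad and z of blade_edge in the frame of bar_blue between -0.004 and 0.004 m and y of bar in the frame of scraper between -0.018 and 0.018 m and x of bar in the frame of scraper between -0.012 and 0.012 m).
3. the blue face has been drawn to its far end, blade still pressed down (angle between bar_blue's own z axis and vertical above 2.94 rad and value of joint blade above 0.002 m and angle between the x axis of bar and the x axis of scraper, either way round below 0.2 rad and z of blade_edge in the frame of bar_blue between -0.004 and 0.004 m and y of bar in the frame of scraper between -0.018 and 0.018 m and x of bar in the frame of scraper below -0.035 m).
4. the yellow face lies on the blade near the face's robot-side end, blade pressed down 2 mm or more (angle between bar_yellow's own z axis and vertical above 2.94 rad and value of joint blade above 0.002 m and angle between the x axis of bar and the x axis of scraper, either way round below 0.2 rad and z of blade_edge in the frame of bar_yellow between -0.004 and 0.004 m and y of bar in the frame of scraper between -0.018 and 0.018 m and x of bar in the frame of scraper between 0.035 and 0.08 m).
5. the yellow face has been drawn to its middle, blade still pressed down (angle between bar_yellow's own z axis and vertical above 2.94 rad and value of joint blade above 0.002 m and angle between the x axis of bar and the x axis of scraper, either way round below 0.2 rad and z of blade_edge in the frame of bar_yellow between -0.004 and 0.004 m and y of bar in the frame of scraper between -0.018 and 0.018 m and x of bar in the frame of scraper between -0.012 and 0.012 m).
6. the yellow face has been drawn to its far end, blade still pressed down (angle between bar_yellow's own z axis and vertical above 2.94 rad and value of joint blade above 0.002 m and angle between the x axis of bar and the x axis of scraper, either way round below 0.2 rad and z of blade_edge in the frame of bar_yellow between -0.004 and 0.004 m and y of bar in the frame of scraper between -0.018 and 0.018 m and x of bar in the frame of scraper below -0.035 m).
At the end, for the whole second after the job is handed in: The bar lies at rest in the cradle's V, either face way round (centre within 4 mm of its seat sideways and in height, 11 mm lengthwise, within 0.05 rad of the cradle's direction), the keeper bar is shut in its detent (below 0.02 rad) and still (x of bar in the frame of cradle_seat between -0.011 and 0.011 m and y of bar in the frame of cradle_seat between -0.004 and 0.004 m and z of bar in the frame of cradle_seat between -0.004 and 0.004 m and angle between the x axis of bar and the x axis of cradle, either way round below 0.05 rad and value of joint keeper below 0.02 rad and linear speed of bar below 0.01 m/s and angular speed of bar below 0.1 rad/s and velocity of joint keeper below 0.05 rad/s); the robot touches nothing.
It fails at once if the blade is driven to its stop (pressed in 12.5 mm or more) (value of joint blade above 0.0125 m).
It fails at once if a bystander is pushed or lifted more than 30 mm from its place (distance of any of brush, jar, bowl, cup, spatula, tray from where it was at the start of the episode above 0.03 m).
It also fails if it takes over 72 s, if anything falls off the work surface, if the arm or the gripper's body presses on something with over 40 N, if the wrist force passes 120 N, or if a joint passes its speed limit or range.

### The arm

A 6-joint arm with a two-finger parallel gripper is mounted at the origin on the work surface. World frame = base frame: x ahead of the robot, y to its left, z up, the work surface at z = 0. Lengths are in mm, angles in degrees, forces in N, time in s.
With the tool pointing down it reaches from about 350 to 850 mm from the base axis. Payload 8.1 kg.
Tool frame: the origin (TCP) lies midway between the tips of the shut fingers; the grasp point (between the pads) lies 19 mm behind it; z points along the fingers, y is the line along which they close (so a half turn about z gives the same grasp; the last joint's range is limited). The gripper opens to 85 mm and grips with 20 to 120 N. Pads are 22 mm wide; open, the fingers measure 114 mm over their backs; the gripper's body (76 mm by 85 mm) begins 54 mm behind the grasp point. The pads swing forward as they close: fully open they stand 13 mm farther back than shut.
Start: joints at [63.002, 7.471, 85.268, -0, 87.261, -4.893], TCP at [225.759, 555.912, 194.392] pointing down, gripper open.
Joint ranges: [-169.43, 169.43], [-51.17, 129.36], [1.28, 143.12], [-76.62, 256.62], [0, 156.53], [-152.29, 152.29]. Speed limits (degrees/s): [136.94, 136.94, 159.86, 180, 180, 180].

### API

Orientations are given as [roll, pitch, yaw] about the fixed x, y, z axes, in that order (R = Rz(yaw) Ry(pitch) Rx(roll)).
In Python, from bench import sensors, optics, r gives the robot as it stands.
- The arm moves only by the tool apply_moves, never from a script. Its argument "targets" is a list of rows, each a list of 7 numbers: the shift along the tool's x, y, z in mm, then the turn, a rotation vector about the tool's x, y, z in rad, then the closure, from 0 (fully open) to 1 (shut). In form: [[x, y, z, wx, wy, wz, claw], ...]. A call has 1 to 20 rows; each row shifts and turns the commanded pose from where the row before left it, along the tool's axes as they then stand; what a row does not reach is not made up. A row lasts 1/8 s, in which the tool goes at most 62.5 mm and 10.7 degrees, less where a joint would pass 70% of its speed; a pose out of reach is approached as far as the arm can. A call is refused whole if a number of a shift passes 62.5 or a number of a turn 0.188, either way. A call with a gripper value outside its range is refused whole. The fingers move at their own pace and stop on an object; "force" is the grip in N (left out, the last holds). Time passes only in rows, so rows that do not move let the fingers close. It gives the time, the measured TCP pose, the force, the opening and the grip force at its end, in the units of the state.
- sensors.sense(): the state, without advancing time (a new reading comes with each control period).
- optics.snapshot(name): name is "scene" or "top"; returns the picture (480x640x3 uint8, red, green, blue); there is no depth.
- optics.get_calibration(name): a dict with "camera_matrix" (3x3 intrinsics, pixels), "pose" (4x4, takes a point from camera to world coordinates). Camera axes: x right, y down, z forward; pixel columns grow to the right and rows downward; lengths in mm; the calibration is good to about 2 mm. A picture is of the moment at which its call begins. get_calibration takes no time and is no camera call.
- r.hand_in(): hands the job in; it is judged then, once.
The state is a dict: "time": time; "joint_pos": joint angles; "qd": joint speeds; "joint_efforts": joint torques, N m; "tool_pos": TCP position; "tcp_rot": TCP orientation; "ft_force": force on the tool from outside, world axes, zero at the start; "wrist_torque": the same for the moment, N m; "finger_gap": finger opening in mm; "grip_force": force on a finger pad.
Only numpy, scipy, OpenCV 4.12 (cv2) and the standard library are available. Lean on these libraries where they do the work, as an engineer would, in place of code of your own. Each camera call takes 0.05 s, during which the arm holds its last target. There are 200 camera calls.

## Working session

There is one attempt and no reset: what is moved stays moved. The work goes in short steps, Python scripts to look and compute and a tool call to move; the robot and the scene stay as the last step left them, time stands still between calls to the robot, and variables do not carry over. Pictures are saved under pics/ and viewed, at most 10 in all, crops included, and the job is handed in when it is done.

Besides the shell and the picture viewer there is one more tool, called as name(argument=value, ...), one argument or row to a line, values as JSON. apply_moves: Moves the arm, as the interface text tells. Its arguments: {"type":"object","properties":{"targets":{"type":"array"},"force":{"type":"number"}},"required":["targets"]}

```bash
mkdir -p pics; ls; python3 - <<'E'
from bench import sensors, optics, r
import cv2,numpy as np
np.set_printoptions(precision=2,suppress=True)
for n in("scene","top"):
    im=optics.snapshot(n); cv2.imwrite(f"pics/{n}0.png",im[:,:,::-1]); c=optics.get_calibration(n); print(n,np.array(c["camera_matrix"]),np.array(c["pose"]))
print(sensors.sense())
E
```

```text
pics
scene [[475.12   0.   314.1 ]
 [  0.   475.12 248.12]
 [  0.     0.     1.  ]] [[   0.74    0.39   -0.55 1120.19]
 [   0.67   -0.44    0.59 -635.58]
 [  -0.01   -0.81   -0.59  745.9 ]
 [   0.      0.      0.      1.  ]]
top [[564.52   0.   326.2 ]
 [  0.   564.52 232.79]
 [  0.     0.     1.  ]] [[   0.     -1.      0.06  436.69]
 [  -1.     -0.      0.      7.43]
 [  -0.     -0.06   -1.   1575.01]
 [   0.      0.      0.      1.  ]]
{'time': 0.1, 'joint_pos': array([63.  ,  7.51, 85.32,  0.  , 87.26, -4.89]), 'qd': array([-0.02, -0.1 , -0.09, -0.15, -0.02, -0.02]), 'joint_efforts': array([  0.  , -57.09, -50.19,   0.  ,   0.01,   0.  ]), 'tool_pos': array([225.49, 555.4 , 193.46]), 'tcp_rot': array([-179.9 ,   -0.01,  157.9 ]), 'ft_force': array([0.16, 0.45, 0.34]), 'wrist_torque': array([0.  , 0.01, 0.01]), 'grip_force': 0.0, 'finger_gap': 85.54858336350124}
```

View pics/scene0.png

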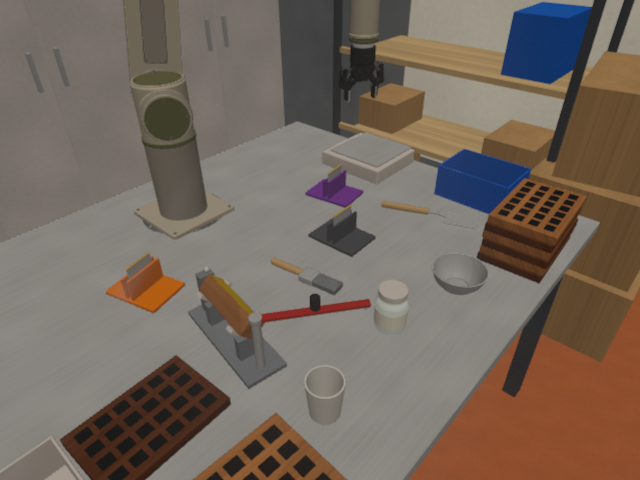

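View pics/top0.png

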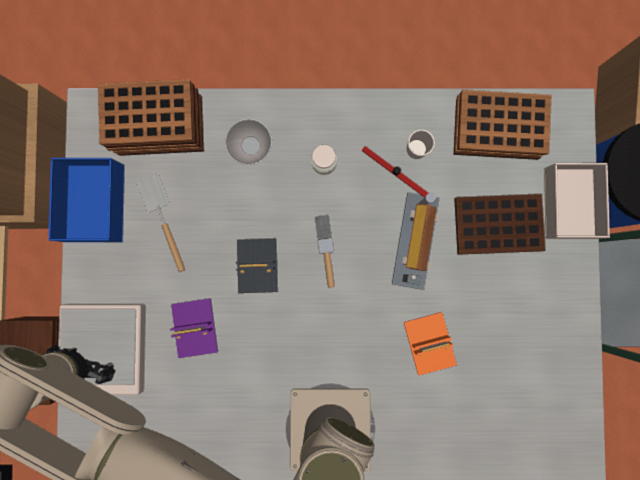

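The scene view shows three scraper shapes: orange (145,285), purple (335,188) and dark grey (342,230). The same ones appear in the top view at orange (430,343), purple (194,328) and dark steel (257,265). The dark steel one fits the description. The cradle and bar are at top (415,240) and scene (232,320). The keeper is open, with its knob at top (397,170) and scene (315,302). I'll confirm with one enlarged crop.

```bash
cat > h.py <<'E'
import numpy as np,cv2
from bench import sensors, optics, r
np.set_printoptions(precision=1,suppress=True)
C={n:(np.array(c["camera_matrix"]),np.array(c["pose"])) for n in("scene","top") for c in [optics.get_calibration(n)]}
def ray(n,p):
    K,T=C[n]; d=T[:3,:3]@np.linalg.inv(K)@[p[0],p[1],1.]; return T[:3,3],d/np.linalg.norm(d)
def plane(n,p,z):
    o,d=ray(n,p); return o+d*(z-o[2])/d[2]
def tri(ps,pt):
    o,d=ray("scene",ps); q,e=ray("top",pt)
    s,t=np.linalg.lstsq(np.c_[d,-e],q-o,rcond=None)[0]; a,b=o+s*d,q+t*e
    return (a+b)/2,np.linalg.norm(a-b)
def proj(n,X):
    K,T=C[n]; p=K@(T[:3,:3].T@(np.asarray(X,float)-T[:3,3])); return p[:2]/p[2]
E
python3 - <<'E'
import cv2,numpy as np
t=cv2.imread("pics/top0.png");s=cv2.imread("pics/scene0.png")
def c(im,x,y,w,h,f): return cv2.resize(im[y:y+h,x:x+w],None,fx=f,fy=f,interpolation=cv2.INTER_CUBIC)
# 400x300 each
out=np.vstack([np.hstack([c(t,355,140,100,150,2*1) if 0 else cv2.resize(t[140:290,290:490],(400,300),interpolation=2),cv2.resize(t[230:300,210:303],(400,300),interpolation=2)]),
np.hstack([cv2.resize(s[255:390,185:365+0],(400,300),interpolation=2),cv2.resize(s[200:260,300:380],(400,300),interpolation=2)])])
cv2.imwrite("pics/crop1.png",out)
E
```

```text
(no output)
```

View pics/crop1.png

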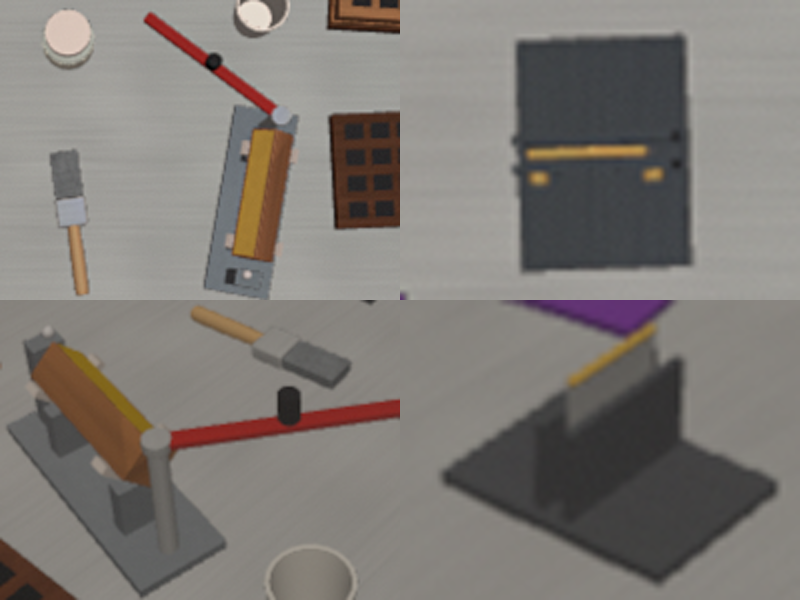

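The crop confirms the dark steel base with the brass blade edge at top (257,265) and scene (342,222). The bar has yellow on the +y upper side. Next I'll measure it all from colour masks.

```bash
cat > m.py <<'E'
from h import *
T=cv2.imread("pics/top0.png");S=cv2.imread("pics/scene0.png")
def mask(im,lo,hi,box):
    x0,y0,x1,y1=box; m=np.zeros(im.shape[:2],np.uint8)
    m[y0:y1,x0:x1]=cv2.inRange(cv2.cvtColor(im,cv2.COLOR_BGR2HSV)[y0:y1,x0:x1],lo,hi); return m
def big(m,nth=0):
    c=sorted(cv2.findContours(m,cv2.RETR_EXTERNAL,cv2.CHAIN_APPROX_NONE)[0],key=lambda c:-len(c)); return c[nth]
def box(c): return cv2.boxPoints(cv2.minAreaRect(c))
E
cat > m1.py <<'E'
from m import *
Y=(15,110,60),(32,255,255)
cy=big(mask(T,*Y,(395,185,445,285))); bt=box(cy); print("yellow top",cv2.contourArea(cy),bt.ravel(), cv2.approxPolyDP(cy,2,True).ravel())
cs=big(mask(S,(18,150,60),(32,255,255),(195,270,270,340))); print("yellow scene",cv2.contourArea(cs),cv2.approxPolyDP(cs,1.5,True).ravel())
for nm,im,b in(("top",T,(230,255,280,269)),("scene",S,(325,200,360,222))):
    c=big(mask(im,(12,90,70),(32,255,255),b)); print("brass",nm,cv2.contourArea(c),box(c).ravel(),c.reshape(-1,2).min(0),c.reshape(-1,2).max(0))
d=big(mask(T,(0,0,0),(179,255,80),(225,230,290,305))); b=box(d); print("base top",[plane("top",p,10)[:2] for p in b])
for nm,im,b in(("top",T,(355,140,440,205)),("scene",S,(255,285,380,330))):
    c=big(mask(im,(0,150,60),(8,255,255),b)|mask(im,(172,150,60),(179,255,255),b)); print("red",nm,box(c).ravel())
    c=big(mask(im,(0,0,0),(179,255,45),(385,160,410,180) if nm=="top" else (305,290,325,315))); print("knob",nm,cv2.contourArea(c),cv2.boundingRect(c))
E
python3 m1.py
```

```text
yellow top 623.0 [405.6 266.6 416.1 203.4 427.  205.2 416.4 268.4] [426 205 416 206 406 264 408 267 416 268]
yellow scene 238.5 [211 275 248 314 252 311 221 279]
brass top 47.5 [239. 264. 266. 264. 266. 266. 239. 266.] [239 264] [266 266]
brass scene 22.0 [333.4 215.1 349.5 204.3 350.6 205.9 334.5 216.7] [334 205] [350 216]
base top [array([518.8, 258.7]), array([519. , 150.3]), array([372.5, 149.3]), array([372.3, 257. ])]
red top [361.5 150.  364.5 145.9 394.8 168.3 391.8 172.3]
knob top 33.5 (393, 167, 7, 8)
red scene [260.8 314.3 368.4 297.9 369.6 305.8 262.  322.1]
knob scene 119.5 (310, 294, 10, 17)
```

```bash
cat > m2.py <<'E'
from m import *
print("ridge near",tri((211,275),(416.4,268.4)),"far",tri((248.5,314.5),(427,205)))
rn=plane("top",(416.6,268.6),128.3);rf=plane("top",(427.2,204.8),128.3);on=plane("top",(405.2,266.8),100);of=plane("top",(415.8,203.0),100)
print(rn,rf,np.linalg.norm(rn-rf),on,of,np.linalg.norm(on-of)); print("yaw",[np.degrees(np.arctan2(*(b-a)[1::-1])) for a,b in((rn,rf),(on,of))])
print("mid",(rn+rf)/2,(on+of)/2, np.linalg.norm(((rn+rf)/2-(on+of)/2)[:2]))
for z in(90,):
  a,b=plane("top",(238.5,265),z),plane("top",(266.5,265),z); print("blade",a,b)
print("blade tri",tri((333.9,216),(238.5,265)),tri((350.2,205),(266.5,265)), "mid",tri((342,210.4),(252.5,265)))
print("scene plane90",plane("scene",(333.9,216),90),plane("scene",(350.2,205),90))
print("knob tri", tri((315,295.5),(396.3,170.5)), plane("top",(396.3,170.5),174))
# hinge post top
for nm,im,b in(("top",T,(424,188,440,205)),("scene",S,(245,308,270,335))):
    c=big(mask(im,(90,0,125),(130,60,255),b)); print(nm,cv2.contourArea(c),cv2.minEnclosingCircle(c))
E
python3 m2.py
```

```text
ridge near (array([ 439.1, -219.5,  122.3]), np.float64(3.6008109941401933)) far (array([ 598.8, -249.7,  133.5]), np.float64(4.960140126129288))
[ 437.5 -220.6  128.3] [ 601.5 -249.3  128.3] 166.4972378375312 [ 442.2 -195.3  100. ] [ 609.4 -224.4  100. ] 169.79250246553153
yaw [np.float64(-9.924630376586363), np.float64(-9.851829056102725)]
mid [ 519.5 -234.9  128.3] [ 525.8 -209.9  100. ] 25.81484102491146
blade [446.2 241.1  90. ] [446.3 167.5  90. ]
blade tri (array([428.8, 229.4,  53.1]), np.float64(49.44203577912631)) (array([463.3, 179. , 119.3]), np.float64(45.04441839675454)) mid (array([445.9, 204.5,  85.9]), np.float64(0.975850936059357))
scene plane90 [451.6 163.9  90. ] [448.8 234.6  90. ]
knob tri (array([ 683.3, -164.4,  172.5]), np.float64(1.339390509790409)) [ 682.5 -164.7  174. ]
top 51.5 ((430.27777099609375, 197.27777099609375), 4.611542224884033)Traceback (most recent call last):
  File "m2.py", line 13, in <module>
    c=big(mask(im,(90,0,125),(130,60,255),b)); print(nm,cv2.contourArea(c),cv2.minEnclosingCircle(c))
  File "m.py", line 7, in big
    c=sorted(cv2.findContours(m,cv2.RETR_EXTERNAL,cv2.CHAIN_APPROX_NONE)[0],key=lambda c:-len(c)); return c[nth]
                                                                                                          ~^^^^^
IndexError: list index out of range
```

```bash
cat > m3.py <<'E'
from m import *
print("blade tri",tri((333.9,216.5),(266.5,265)),tri((350.5,205),(238.5,265)))
m=mask(T,(5,90,40),(32,255,255),(395,195,440,280)); c=big(cv2.morphologyEx(m,cv2.MORPH_OPEN,np.ones((3,3)))); b=box(c); print("bar top",cv2.contourArea(c),b.ravel(),cv2.minAreaRect(c))
pts=c.reshape(-1,2).astype(float)
L=[];Rr=[]
for y in range(212,262):
    xs=np.where(m[y,400:440])[0]+400
    L.append(plane("top",(xs.min()-.5,y),100)); Rr.append(plane("top",(xs.max()+.5,y),100))
for q in(L,Rr):
    q=np.array(q); k=np.polyfit(q[:,0],q[:,1],1); print("yaw",np.degrees(np.arctan(k[0])),"y at x=520",np.polyval(k,520))
for z in(134,150,160): print("hinge",z,plane("top",(430.8,197.8),z))
hs=cv2.cvtColor(S,cv2.COLOR_BGR2HSV); print(hs[312:328:3,246:268:3].tolist()[:3]); 
from scipy.spatial.transform import Rotation
E
python3 m3.py
```

```text
blade tri (array([446.9, 168.6,  84.3]), np.float64(1.3180155887699287)) (array([445.7, 241.2,  85.9]), np.float64(1.558601807205304))
bar top 1236.0 [405.3 267.2 416.1 202.2 436.2 205.5 425.4 270.6] ((420.770263671875, 236.37840270996094), (20.385475158691406, 65.92399597167969), 9.462322235107422)
yaw -10.072228623211785 y at x=520 -209.65992528459185
yaw -10.170475654155403 y at x=520 -263.25451597093553
hinge 134 [ 618.9 -257.7  134. ]
hinge 150 [ 616.9 -254.7  150. ]
hinge 160 [ 615.6 -252.9  160. ]
[[[18, 173, 118], [22, 198, 126], [21, 143, 127], [17, 17, 134], [15, 30, 137], [15, 19, 136], [17, 17, 137], [10, 35, 131]], [[13, 148, 124], [17, 40, 126], [20, 17, 134], [17, 17, 132], [19, 15, 133], [5, 56, 131], [2, 191, 135], [1, 193, 136]], [[13, 151, 123], [19, 15, 133], [19, 15, 134], [15, 15, 134], [20, 17, 134], [5, 61, 129], [1, 191, 140], [1, 192, 138]]]
```

apply_moves(
  targets=[
    [0,0,-50,0,0,-0.105,0],
    [0,0,-50,0,0,-0.106,0],
    [-23.8,-44.6,0,0,0,0,0],
    [-23.8,-44.6,0,0,0,0,0],
    [-23.8,-44.6,0,0,0,0,0],
    [-23.8,-44.6,0,0,0,0,0],
    [-23.8,-44.6,0,0,0,0,0],
    [-23.8,-44.6,0,0,0,0,0],
    [-23.8,-44.6,0,0,0,0,0],
    [-23.8,-44.6,0,0,0,0,0],
    [-23.8,-44.6,0,0,0,0,0],
    [-23.8,-44.6,0,0,0,0,0],
    [-23.8,-44.6,0,0,0,0,0],
    [-23.8,-44.6,0,0,0,0,0],
    [-23.8,-44.6,0,0,0,0,0],
    [-23.8,-44.6,0,0,0,0,0],
    [-23.8,-44.6,0,0,0,0,0],
    [-23.8,-44.6,0,0,0,0,0],
    [-23.8,-44.6,0,0,0,0,0],
    [-23.8,-44.6,0,0,0,0,0],
  ],
  force=60,
)

```text
time: 2.6
tool_pos: [508.2, -310.7, 293.8]
tcp_rot: [180.0, -0.0, 170.0]
ft_force: [1.1, 0.9, 0.5]
finger_gap: 85.3
grip_force: 0.0
```

apply_moves(
  targets=[
    [0,0,0,-0.157,0,0,0],
    [0,0,0,-0.157,0,0,0],
    [0,0,0,-0.157,0,0,0],
    [0,0,0,-0.157,0,0,0],
    [0,0,0,-0.157,0,0,0],
    [0,0,0,0,0,0,0],
  ],
)

```text
time: 3.35
tool_pos: [506.3, -310.2, 288.8]
tcp_rot: [134.6, -0.4, 169.8]
ft_force: [-0.1, -0.1, 0.1]
finger_gap: 85.9
grip_force: 0.0
```

```bash
cat > g.py <<'E'
from h import *
import sys
from scipy.spatial.transform import Rotation as R
# usage: g.py x y z [roll pitch yaw] -> tool-frame shift and turn to reach it from the measured pose
s=sensors.sense(); a=[float(v) for v in sys.argv[1:]]
Rt=R.from_euler("xyz",s["tcp_rot"],degrees=True); print(round(s["time"],2),s["tool_pos"],s["tcp_rot"],"ft",s["ft_force"],"j",s["joint_pos"],"gap",s["finger_gap"])
if a: print("shift",Rt.inv().apply(np.array(a[:3])-s["tool_pos"]))
if len(a)>3: print("turn",np.round((Rt.inv()*R.from_euler("xyz",a[3:],degrees=True)).as_rotvec(),3))
E
python3 g.py 507.4 -310.3 175.1 135 0 170; python3 g.py 522.2 -226.7 90.1
```

```text
3.35 [ 506.3 -310.2  288.8] [134.6  -0.4 169.8] ft [-0.1 -0.1  0.1] j [ -56.2   31.6   58.4   35.   121.1 -125.8] gap 85.90072924660141
shift [ -2.  -80.9  79.9]
turn [ 0. -0. -0.]
3.35 [ 506.3 -310.2  288.8] [134.6  -0.4 169.8] ft [-0.1 -0.1  0.1] j [ -56.2   31.6   58.4   35.   121.1 -125.8] gap 85.90072924660141
shift [ -2.4 -81.9 200. ]
```

apply_moves(
  targets=[
    [-0.6,-27,27,0,0,0,0],
    [-0.6,-27,27,0,0,0,0],
    [-0.6,-27.3,26,0,0,0,0],
    [0,0,0,0,0,0,0],
    [0,0,40,0,0,0,0],
    [0,0,35,0,0,0,0],
    [0,0,15,0,0,0,0],
    [0,0,0,0,0,0,0],
  ],
)

```text
time: 4.35
tool_pos: [521.1, -247.5, 118.0]
tcp_rot: [135.1, 0.1, 170.1]
ft_force: [1.1, -0.2, 0.2]
finger_gap: 85.2
grip_force: 0.0
```

```bash
python3 g.py 522.2 -226.7 90.1 135 0 170; python3 - <<'E'
from h import *
a=optics.snapshot("scene")[:,:,::-1]; b=optics.snapshot("top")[:,:,::-1]
cv2.imwrite("pics/a1.png",np.hstack([cv2.resize(a[180:400,150:310],(400,550)),cv2.resize(b[150:310,350:466],(400,550))]))
E
```

```text
4.35 [ 521.1 -247.5  118. ] [135.1   0.1 170.1] ft [ 1.1 -0.2  0.2] j [ -52.3   32.3   75.5   32.5  103.7 -133.6] gap 85.23956514631445
shift [ 2.6 -5.1 34.4]
turn [-0. -0.  0.]
```

View pics/a1.png

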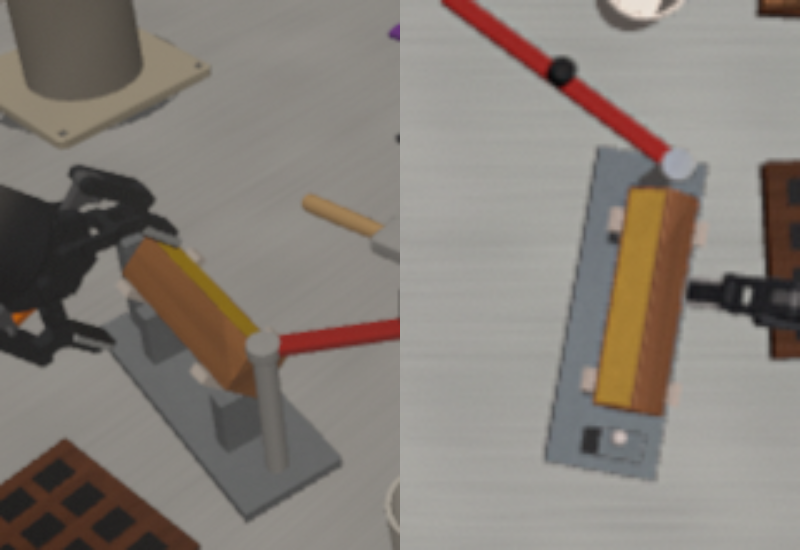

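The fingers straddle the bar at its middle, one above and one below it, seen in the top half at crop (700,292). Next I go in and grip.

apply_moves(
  targets=[
    [1.3,-2.5,17,0,0,0,0],
    [1.3,-2.5,17.4,0,0,0,0],
    [0,0,0,0,0,0,0],
  ],
)

```text
time: 4.82
tool_pos: [520.7, -224.9, 86.8]
tcp_rot: [134.9, -0.2, 170.0]
ft_force: [0.1, -0.2, 0.0]
finger_gap: 85.7
grip_force: 0.0
```

```bash
python3 g.py 522.2 -226.7 90.1 135 0 170
```

```text
4.83 [ 520.7 -224.9   86.8] [134.9  -0.2 170. ] ft [ 0.1 -0.2  0. ] j [ -51.2   32.3   79.1   32.7  100.3 -134.5] gap 85.69782459168371
shift [-1.8  1.2 -3.4]
turn [ 0. -0. -0.]
```

apply_moves(
  targets=[
    [-1.5,1.2,-3,0,0,0,0.3],
    [0,0,0,0,0,0,0.5],
    [0,0,0,0,0,0,0.7],
    [0,0,0,0,0,0,1],
    [0,0,0,0,0,0,1],
    [0,0,0,0,0,0,1],
    [0,0,0,0,0,0,1],
  ],
  force=80,
)

```text
time: 5.7
tool_pos: [523.0, -228.4, 91.8]
tcp_rot: [135.0, -0.0, 170.0]
ft_force: [0.3, -0.7, 0.2]
finger_gap: 0.1
grip_force: 0.0
```

```bash
python3 g.py 522.2 -226.7 90.1 135 0 170
```

```text
5.7 [ 523.  -228.4   91.8] [135.  -0. 170.] ft [ 0.3 -0.7  0.2] j [ -51.2   32.3   78.5   32.7  100.6 -134.3] gap 0.0625100584475561
shift [ 1.1 -0.1  2.2]
turn [-0.  0. -0.]
```

```bash
python3 - <<'E'
from h import *
a=optics.snapshot("scene")[:,:,::-1]; b=optics.snapshot("top")[:,:,::-1]
cv2.imwrite("pics/a2.png",np.hstack([cv2.resize(a[180:400,150:310],(400,550)),cv2.resize(b[150:310,350:466],(400,550))]))
E
```

```text
(no output)
```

View pics/a2.png

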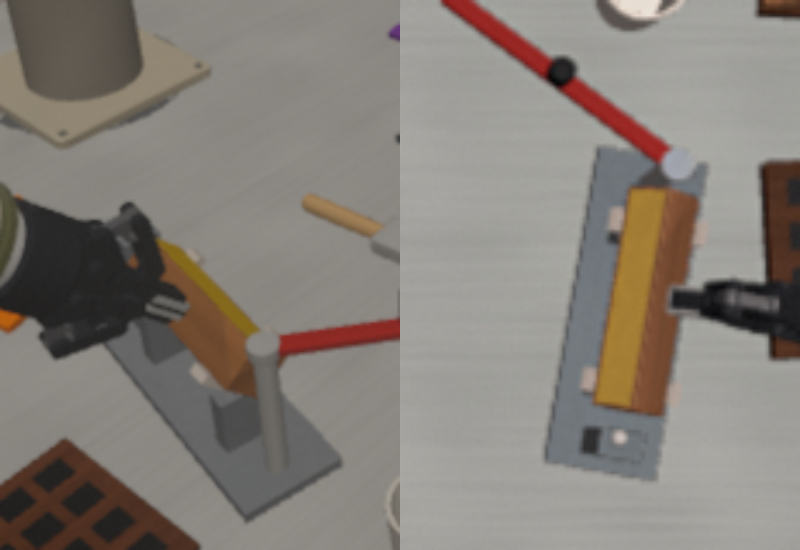

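```bash
python3 - <<'E'
from h import *
a=optics.snapshot("scene")[:,:,::-1]; b=optics.snapshot("top")[:,:,::-1]
P=[523,-228.4,91.8]
print("TCP projects scene",proj("scene",P),"top",proj("top",P))
print("tip seen",tri((150+172*.4,180+303*.4),(350+275*.29,150+298*160/550)))
print("ridge mid",proj("scene",[520.5,-236.5,128.3]),proj("top",[520.5,-236.5,128.3]))
A=cv2.resize(a[260:340,180:260],(400,400),interpolation=2);B=cv2.resize(b[200:280,390:470],(400,400),interpolation=2)
cv2.imwrite("pics/a3.png",np.hstack([A,B]))
E
```

```text
TCP projects scene [234.6 306.4] top [417.1 236. ]
tip seen (array([ 518.5, -257.4,  123.1]), np.float64(3.6863717904845115))
ridge mid [228.5 294.2] [422.5 236.2]
```

View pics/a3.png

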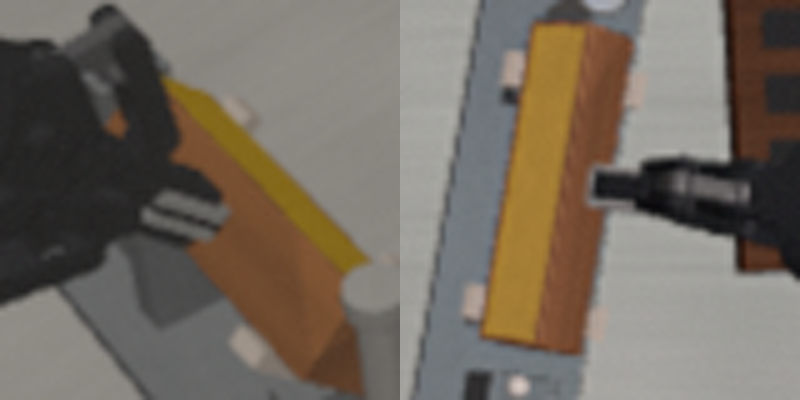

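```bash
python3 - <<'E'
from h import *
for z in(193.5,206.5,233.5,246): print(z,proj("scene",[225.5,555.4,z]),proj("top",[225.5,555.4,z]))
s=cv2.imread("pics/scene0.png");t=cv2.imread("pics/top0.png")
cv2.imwrite("pics/a4.png",np.hstack([cv2.resize(s[30:110,320:400],(400,400),interpolation=2),cv2.resize(t[330:410,40:120],(400,400),interpolation=2)]))
print(optics.get_calibration("scene").keys(), [m for m in dir(sensors) if m[0]!='_'],[m for m in dir(r) if m[0]!='_'])
E
```

```text
193.5 [359.5 114.7] [100.9 355.8]
206.5 [359.6 110.7] [ 98.8 356.7]
233.5 [360.  102.4] [ 94.1 358.5]
246 [360.2  98.4] [ 91.9 359.3]
dict_keys(['camera_matrix', 'pose']) ['sense'] ['PlanningError', 'hand_in']
```

View pics/a4.png

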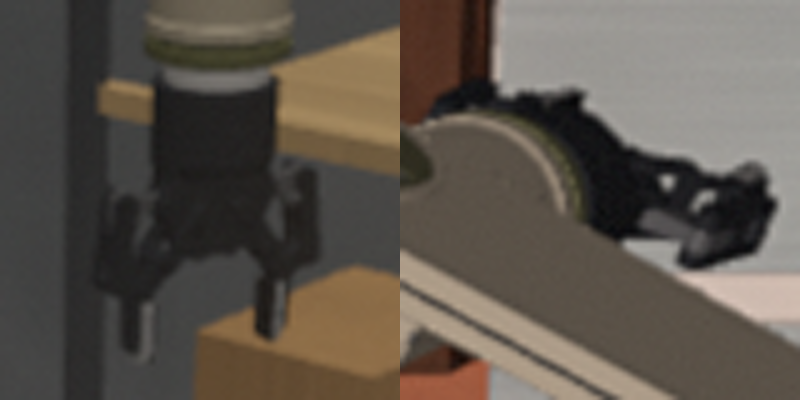

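The crop shows the tips (mid scene pixel 361,99) about 40 mm short of the reported TCP along the tool axis. The tilted pose gives the same figure (43 mm). So the true tip is the reported TCP minus about 40 mm along tool z, and the fingers shut just above the bar without touching it. I'll open and advance 40 mm.

apply_moves(
  targets=[
    [0,0,-4,0,0,0,0],
    [0,0,0,0,0,0,0],
    [0,0,0,0,0,0,0],
    [0,0,0,0,0,0,0],
    [0,0,0,0,0,0,0],
    [0,0,0,0,0,0,0],
  ],
)

```text
time: 6.65
tool_pos: [522.5, -231.1, 94.6]
tcp_rot: [135.0, -0.0, 170.0]
ft_force: [0.6, -0.1, 0.2]
finger_gap: 85.4
grip_force: 0.0
```

```bash
python3 g.py 527.1 -198.9 61.8 135 0 170
```

```text
6.65 [ 522.5 -231.1   94.6] [135.  -0. 170.] ft [ 0.6 -0.1  0.2] j [ -51.4   32.3   78.1   32.7  101.  -134.3] gap 85.40456153209276
shift [ 1.1 -0.2 46.2]
turn [-0.  0. -0.]
```

apply_moves(
  targets=[
    [0.5,0,16,0,0,0,0],
    [0.5,0,16,0,0,0,0],
    [0,0,14,0,0,0,0],
    [0,0,0,0,0,0,0],
    [0,0,0,0,0,0,0.2],
  ],
)

```text
time: 7.28
tool_pos: [527.3, -199.0, 62.2]
tcp_rot: [135.0, 0.0, 170.0]
ft_force: [-0.4, -0.3, -1.0]
finger_gap: 69.6
grip_force: 0.0
```

```bash
python3 g.py 527.1 -198.9 61.8 135 0 170
```

```text
7.28 [ 527.3 -199.    62.2] [135.   0. 170.] ft [-0.4 -0.3 -1. ] j [ -49.4   32.    82.3   33.4   96.7 -134.9] gap 69.60134295529525
shift [ 0.2 -0.3  0.4]
turn [-0.  0.  0.]
```

apply_moves(
  targets=[
    [0,0,0,0,0,0,0.4],
    [0,0,0,0,0,0,0.5],
    [0,0,0,0,0,0,0.6],
    [0,0,0,0,0,0,1],
    [0,0,0,0,0,0,1],
    [0,0,0,0,0,0,1],
  ],
  force=80,
)

```text
time: 8.02
tool_pos: [527.4, -199.8, 62.4]
tcp_rot: [135.1, 0.1, 169.9]
ft_force: [-1.0, -5.4, 2.8]
finger_gap: 39.3
grip_force: 80.9
```

```bash
python3 g.py 527.1 -198.9 61.8 135 0 170
```

```text
8.03 [ 527.4 -199.8   62.4] [135.1   0.1 169.9] ft [-1.  -5.4  2.8] j [ -49.4   32.    82.3   33.4   96.7 -134.9] gap 39.3198020750484
shift [0.5 0.2 1. ]
turn [-0.  0.  0.]
```

apply_moves(
  targets=[
    [0,20,-20,0,0,0,1],
    [0,35,-35,0,0,0,1],
    [0,35,-35,0,0,0,1],
    [0,16,-16,0,0,0,1],
    [0,0,0,0.157,0,0,1],
    [0,0,0,0.157,0,0,1],
    [0,0,0,0.157,0,0,1],
    [0,0,0,0.157,0,0,1],
    [0,0,0,0.157,0,0,1],
    [12.6,49,0,0,0,0,1],
    [12.6,49,0,0,0,0,1],
    [12.6,49,0,0,0,0,1],
    [12.6,49,0,0,0,0,1],
    [12.6,49,0,0,0,0,1],
    [12.6,49,0,0,0,0,1],
    [12.6,49,0,0,0,0,1],
    [12.6,49,0,0,0,0,1],
    [0,0,0,0,0,-0.092,1],
    [0,0,0,0,0,-0.091,1],
    [0,0,0,0,0,0,1],
  ],
)

```text
time: 10.52
tool_pos: [495.1, 204.7, 210.2]
tcp_rot: [-180.0, -0.2, -179.5]
ft_force: [-0.3, 0.3, -2.6]
finger_gap: 39.1
grip_force: 81.4
```

```bash
python3 g.py 496 204 85 180 0 -179.5;  python3 - <<'E'
from h import *
np.set_printoptions(precision=3)
a=optics.snapshot("scene")[:,:,::-1]; b=optics.snapshot("top")[:,:,::-1]
cv2.imwrite("pics/b1.png",np.hstack([cv2.resize(a[80:280,260:420],(400,500)),cv2.resize(b[180:305,200:300],(400,500))]))
E
```

```text
10.53 [495.1 204.7 210.2] [-180.    -0.2 -179.5] ft [-0.3  0.3 -2.6] j [ 17.   -2.7  94.1   0.   88.8 -73.5] gap 39.064210255373474
shift [ -1.3  -0.6 125.2]
turn [-0. -0. -0.]
```

View pics/b1.png

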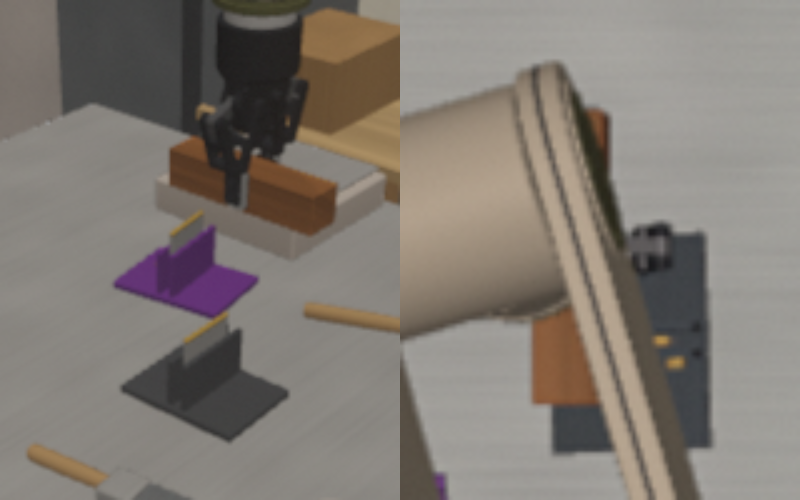

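```bash
python3 - <<'E'
from h import *
# expected top-face corners in crop coordinates of b1 (face at TCP+53+20)
for P in([410,224,283],[410,184,283],[580,184,283],[580,224,283],[410,184,243],[580,184,243]):
    s=proj("scene",P);t=proj("top",P); print(P,(s-[260,80])*2.5,(t-[200,180])*4+[400,0])
E
```

```text
[410, 224, 283] [194.1 134.9] [530.  401.4]
[410, 184, 283] [167.6 147.3] [600.1 401.5]
[580, 184, 283] [312.1 197.3] [603.1 105. ]
[580, 224, 283] [337.8 182.7] [533.6 104.9]
[410, 184, 243] [167.5 185.6] [609.4 400.1]
[580, 184, 243] [308.8 237.7] [612.2 112.4]
```

The bar is held square over the dark scraper, and its corners agree with the prediction to a few mm. It may sit about 5 mm higher than calculated. I'll go down and find the contact by force.

apply_moves(
  targets=[
    [-0.5,0,50,0,0,0,1],
    [0,0,50,0,0,0,1],
    [0,0,30,0,0,0,1],
    [0,0,15,0,0,0,1],
    [0,0,0,0,0,0,1],
    [0,0,0,0,0,0,1],
  ],
)

```text
time: 11.38
tool_pos: [497.9, 205.0, 68.7]
tcp_rot: [180.0, 0.1, -179.6]
ft_force: [0.4, -0.3, -2.4]
finger_gap: 39.0
grip_force: 81.5
```

apply_moves(
  targets=[
    [0,0,3,0,0,0,1],
    [0,0,3,0,0,0,1],
    [0,0,0,0,0,0,1],
  ],
)

```text
time: 11.75
tool_pos: [496.5, 204.6, 60.9]
tcp_rot: [-180.0, -0.0, -179.5]
ft_force: [0.7, -0.1, -2.4]
finger_gap: 39.1
grip_force: 81.5
```

apply_moves(
  targets=[
    [0,0,3,0,0,0,1],
    [0,0,0,0,0,0,1],
  ],
)

```text
time: 12.0
tool_pos: [496.3, 204.6, 57.6]
tcp_rot: [-180.0, -0.0, -179.5]
ft_force: [-0.7, 0.6, -3.0]
finger_gap: 39.3
grip_force: 81.5
```

apply_moves(
  targets=[
    [0,0,3,0,0,0,1],
    [0,0,0,0,0,0,1],
  ],
)

```text
time: 12.25
tool_pos: [496.4, 204.6, 54.7]
tcp_rot: [-180.0, -0.0, -179.5]
ft_force: [0.7, -0.3, -2.4]
finger_gap: 39.3
grip_force: 81.5
```

apply_moves(
  targets=[
    [0,0,2,0,0,0,1],
    [0,0,0,0,0,0,1],
  ],
)

```text
time: 12.5
tool_pos: [496.6, 204.6, 52.9]
tcp_rot: [-180.0, -0.0, -179.5]
ft_force: [-1.1, -0.2, -1.1]
finger_gap: 39.2
grip_force: 81.5
```

apply_moves(
  targets=[
    [0,0,0,0,0,0,1],
  ],
)

```text
time: 12.62
tool_pos: [496.6, 204.6, 53.0]
tcp_rot: [180.0, 0.0, -179.5]
ft_force: [0.4, 0.5, -1.3]
finger_gap: 39.1
grip_force: 81.5
```

apply_moves(
  targets=[
    [0,0,2,0,0,0,1],
    [0,0,0,0,0,0,1],
  ],
)

```text
time: 12.88
tool_pos: [496.7, 204.7, 50.9]
tcp_rot: [180.0, 0.0, -179.5]
ft_force: [-0.7, -0.3, -0.4]
finger_gap: 39.4
grip_force: 81.5
```

apply_moves(
  targets=[
    [0,0,0,0,0,0,1],
  ],
)

```text
time: 13.0
tool_pos: [496.7, 204.7, 51.1]
tcp_rot: [180.0, 0.0, -179.5]
ft_force: [0.6, 1.2, 0.4]
finger_gap: 39.1
grip_force: 81.5
```

apply_moves(
  targets=[
    [3,0,0,0,0,0,1],
    [6,0,0,0,0,0,1],
    [6,0,0,0,0,0,1],
    [6,0,0,0,0,0,1],
    [6,0,0,0,0,0,1],
    [6,0,0,0,0,0,1],
  ],
)

```text
time: 13.75
tool_pos: [463.2, 204.4, 51.0]
tcp_rot: [180.0, 0.0, -179.5]
ft_force: [0.4, -0.1, -0.4]
finger_gap: 39.3
grip_force: 81.5
```

apply_moves(
  targets=[
    [6,0,0,0,0,0,1],
    [6,0,0,0,0,0,1],
    [6,0,0,0,0,0,1],
  ],
)

```text
time: 14.12
tool_pos: [445.2, 204.2, 51.0]
tcp_rot: [180.0, 0.0, -179.5]
ft_force: [1.8, -0.4, -0.9]
finger_gap: 39.3
grip_force: 81.5
```

apply_moves(
  targets=[
    [6,0,0,0,0,0,1],
    [6,0,0,0,0,0,1],
    [6,0,0,0,0,0,1],
    [6,0,0,0,0,0,1],
  ],
)

```text
time: 14.62
tool_pos: [421.2, 204.0, 51.0]
tcp_rot: [180.0, 0.0, -179.5]
ft_force: [0.6, 0.2, 0.8]
finger_gap: 38.9
grip_force: 81.5
```

apply_moves(
  targets=[
    [6,0,0,0,0,0,1],
    [6,0,0,0,0,0,1],
    [6,0,0,0,0,0,1],
    [6,0,0,0,0,0,1],
    [0,0,0,0,0,0,1],
  ],
)

```text
time: 15.25
tool_pos: [396.8, 203.8, 50.8]
tcp_rot: [-180.0, -0.0, -179.5]
ft_force: [-0.7, 0.3, -0.9]
finger_gap: 39.1
grip_force: 81.5
```

apply_moves(
  targets=[
    [0,0,-40,0,0,0,1],
    [0,0,-60,0,0,0,1],
    [0,0,-60,0,0,0.092,1],
    [0,0,0,0,0,0.091,1],
    [-19.8,-45,0,0,0,0,1],
    [-19.8,-45,0,0,0,0,1],
    [-19.8,-45,0,0,0,0,1],
    [-19.8,-45,0,0,0,0,1],
    [-19.8,-45,0,0,0,0,1],
    [-19.8,-45,0,0,0,0,1],
    [-19.8,-45,0,0,0,0,1],
    [-19.8,-45,0,0,0,0,1],
    [-19.8,-45,0,0,0,0,1],
    [-19.8,-45,0,0,0,0,1],
    [0,0,0,0.157,0,0,1],
    [0,0,0,0.157,0,0,1],
    [0,0,0,0.157,0,0,1],
    [0,0,0,0.157,0,0,1],
    [0,0,0,0.157,0,0,1],
    [0,0,0,0,0,0,1],
  ],
)

```text
time: 17.75
tool_pos: [513.3, -271.2, 207.0]
tcp_rot: [-135.0, -0.4, 170.2]
ft_force: [-0.1, 0.4, -2.2]
finger_gap: 39.1
grip_force: 82.2
```

```bash
sed -i 's/print("turn",np.round(/print("turn*1000",1000*(/; s/as_rotvec(),3))/as_rotvec()))/' g.py; python3 g.py 514 -273.4 62.5 -135 0 170
```

```text
17.75 [ 513.3 -271.2  207. ] [-135.    -0.4  170.2] ft [-0.1  0.4 -2.2] j [ -4.4   6.1  97.9 -45.   84.2 -76.6] gap 39.10637230073245
shift [ -2.1 100.7 103.7]
turn*1000 [ 0.2 -2.6  7.7]
```

apply_moves(
  targets=[
    [-0.6,30,30,0,0,0,1],
    [-0.6,30,30,0,0,0,1],
    [-0.6,20,21,0,0,0,1],
    [0,10,11,0,0,0,1],
    [0,0,0,0,0,0,1],
    [0,0,0,0,0,0,1],
  ],
)

```text
time: 18.5
tool_pos: [516.8, -275.8, 83.9]
tcp_rot: [-135.0, 0.1, 169.9]
ft_force: [-2.4, -0.3, -2.8]
finger_gap: 39.0
grip_force: 82.1
```

```bash
python3 g.py 514 -273.4 62.5 -135 0 170
```

```text
18.5 [ 516.8 -275.8   83.9] [-135.     0.1  169.9] ft [-2.4 -0.3 -2.8] j [ -4.8  15.4 101.6 -46.9  74.7 -66.8] gap 38.98011070668702
shift [ 3.2 16.5 13.8]
turn*1000 [ 0.7  0.8 -2.2]
```

apply_moves(
  targets=[
    [1.5,7,6,0,0,0,1],
    [1.5,6,5,0,0,0,1],
    [0,0,0,0,0,0,1],
    [0,0,0,0,0,0,1],
  ],
)

```text
time: 19.0
tool_pos: [513.3, -273.4, 65.3]
tcp_rot: [-135.0, -0.0, 170.0]
ft_force: [0.1, 0.0, -3.2]
finger_gap: 39.0
grip_force: 82.0
```

```bash
python3 g.py 514 -273.4 62.5 -135 0 170
```

```text
19.0 [ 513.3 -273.4   65.3] [-135.   -0.  170.] ft [ 0.1  0.  -3.2] j [ -4.6  16.7 102.3 -47.2  73.5 -65.3] gap 38.99978716999282
shift [-0.7  2.1  1.9]
turn*1000 [0.3 0.  0.1]
```

apply_moves(
  targets=[
    [-0.5,2,2,0,0,0,1],
    [0,0,0,0,0,0,1],
  ],
)

```text
time: 19.25
tool_pos: [514.1, -273.9, 63.0]
tcp_rot: [-135.0, 0.1, 170.0]
ft_force: [0.4, -2.5, -0.7]
finger_gap: 39.0
grip_force: 81.9
```

apply_moves(
  targets=[
    [0,0.7,0.7,0,0,0,1],
    [0,0,0,0,0,0,1],
  ],
)

```text
time: 19.5
tool_pos: [514.1, -274.2, 62.7]
tcp_rot: [-134.9, 0.1, 170.0]
ft_force: [-0.9, -3.4, 4.7]
finger_gap: 39.2
grip_force: 82.6
```

apply_moves(
  targets=[
    [0,0,0,0,0,0,0.3],
    [0,0,0,0,0,0,0],
    [0,0,0,0,0,0,0],
    [0,0,0,0,0,0,0],
    [0,0,-20,0,0,0,0],
    [0,0,-60,0,0,0,0],
    [0,0,-60,0,0,0,0],
    [0,0,-40,0,0,0,0],
    [0,0,0,-0.157,0,0,0],
    [0,0,0,-0.157,0,0,0],
    [0,0,0,-0.157,0,0,0],
    [0,0,0,-0.157,0,0,0],
    [0,0,0,-0.157,0,0,0],
    [0,0,0,-0.157,0,0,0],
    [0,0,0,-0.157,0,0,0],
    [0,0,0,-0.157,0,0,0],
    [0,0,0,-0.157,0,0,0],
    [0,0,0,-0.157,0,0,0],
  ],
)

```text
time: 21.75
tool_pos: [536.5, -148.4, 191.1]
tcp_rot: [134.8, 0.2, 170.1]
ft_force: [0.2, 0.6, -0.5]
finger_gap: 85.3
grip_force: 0.0
```

```bash
python3 g.py 515 -269 132.9 135 0 170; python3 - <<'E'
from h import *
im=cv2.cvtColor(optics.snapshot("top"),cv2.COLOR_RGB2HSV); cv2.imwrite("pics/c1.png",cv2.cvtColor(im,cv2.COLOR_HSV2BGR))
m=cv2.inRange(im,(5,90,40),(32,255,255)); L=[];Rr=[]
for y in range(205,268,3):
    xs=np.where(m[y,395:440])[0]+395
    if len(xs)>5: print(y,xs.min(),xs.max(),end="; ")
E
```

```text
21.75 [ 536.5 -148.4  191.1] [134.8   0.2 170.1] ft [ 0.2  0.6 -0.5] j [ -45.9   19.6   84.2   36.3  103.6 -126.2] gap 85.28065398998886
shift [   0.6 -127.6  -45.9]
turn*1000 [3.4 1.7 3.6]
205 416 428; 208 416 435; 211 415 435; 214 415 434; 217 414 434; 220 414 434; 235 411 416; 238 411 428; 241 410 430; 244 410 429; 247 409 429; 250 409 428; 253 408 428; 256 408 427; 259 407 427; 262 407 426; 265 406 426;
```

apply_moves(
  targets=[
    [0.2,-42.5,-15.3,0,0,0,0],
    [0.2,-42.5,-15.3,0,0,0,0],
    [0.2,-42.6,-15.3,0,0,0,0],
    [0,0,0,0,0,0,0],
    [0,0,25,0,0,0,0],
    [0,0,25,0,0,0,0],
    [0,0,10,0,0,0,0],
    [0,0,0,0,0,0,0],
    [0,0,0,0,0,0,0],
  ],
)

```text
time: 22.92
tool_pos: [521.7, -227.8, 89.8]
tcp_rot: [135.1, 0.1, 170.0]
ft_force: [0.6, 0.7, 0.0]
finger_gap: 85.3
grip_force: 0.0
```

```bash
python3 g.py 527.3 -199.3 62.2 135 0 170
```

```text
22.93 [ 521.7 -227.8   89.8] [135.1   0.1 170. ] ft [0.6 0.7 0. ] j [ -51.3   32.2   78.9   32.7  100.4 -134.6] gap 85.28771343547163
shift [-0.5  1.1 40.1]
turn*1000 [-1.7  1.   1.2]
```

apply_moves(
  targets=[
    [-0.2,0.5,15,0,0,0,0],
    [-0.2,0.5,15,0,0,0,0],
    [0,0,10,0,0,0,0],
    [0,0,0,0,0,0,0],
    [0,0,0,0,0,0,0.3],
  ],
)

```text
time: 23.55
tool_pos: [526.7, -198.9, 61.2]
tcp_rot: [135.0, 0.0, 170.0]
ft_force: [0.4, 0.4, 0.1]
finger_gap: 69.5
grip_force: 0.0
```

```bash
python3 g.py 527.3 -199.3 62.2 135 0 170
```

```text
23.55 [ 526.7 -198.9   61.2] [135.   0. 170.] ft [0.4 0.4 0.1] j [ -49.4   32.    82.4   33.4   96.6 -134.9] gap 69.50285626268452
shift [-0.6  0.5 -0.9]
turn*1000 [-0.5  0.3 -0. ]
```

apply_moves(
  targets=[
    [-0.5,0.4,-0.8,0,0,0,0.4],
    [0,0,0,0,0,0,0.5],
    [0,0,0,0,0,0,0.6],
    [0,0,0,0,0,0,1],
    [0,0,0,0,0,0,1],
    [0,0,0,0,0,0,1],
  ],
  force=80,
)

```text
time: 24.3
tool_pos: [527.3, -199.9, 62.3]
tcp_rot: [135.1, 0.1, 169.9]
ft_force: [-0.6, -5.0, 2.7]
finger_gap: 39.0
grip_force: 80.9
```

apply_moves(
  targets=[
    [0,20,-20,0,0,0,1],
    [0,35,-35,0,0,0,1],
    [0,35,-35,0,0,0,1],
    [0,16,-16,0,0,0,1],
    [0,0,0,0.157,0,0,1],
    [0,0,0,0.157,0,0,1],
    [0,0,0,0.157,0,0,1],
    [0,0,0,0.157,0,0,1],
    [0,0,0,0.157,0,0,1],
    [12.6,49,0,0,0,0,1],
    [12.6,49,0,0,0,0,1],
    [12.6,49,0,0,0,0,1],
    [12.6,49,0,0,0,0,1],
    [12.6,49,0,0,0,0,1],
    [12.6,49,0,0,0,0,1],
    [12.6,49,0,0,0,0,1],
    [12.6,49,0,0,0,0,1],
    [0,0,0,0,0,-0.092,1],
    [0,0,0,0,0,-0.091,1],
    [0,0,0,0,0,0,1],
  ],
)

```text
time: 26.8
tool_pos: [495.0, 204.5, 210.0]
tcp_rot: [-180.0, -0.2, -179.5]
ft_force: [0.3, -0.0, -2.2]
finger_gap: 39.5
grip_force: 81.4
```

```bash
python3 g.py 496.5 204.5 62 180 0 -179.5; python3 - <<'E'
from h import *
b=optics.snapshot("scene")[:,:,::-1]; cv2.imwrite("pics/c2.png",cv2.resize(b[80:280,260:420],(400,500)))
for P in([410,224,283],[410,184,283],[580,184,283],[580,224,283],[410,184,243],[580,184,243]): print((proj("scene",P)-[260,80])*2.5)
E
```

```text
26.8 [495.  204.5 210. ] [-180.    -0.2 -179.5] ft [ 0.3 -0.  -2.2] j [ 17.   -2.7  94.1   0.   88.8 -73.5] gap 39.47585461065437
shift [ -1.9   0.1 148. ]
turn*1000 [-0.8 -2.9 -0.2]
[194.1 134.9]
[167.6 147.3]
[312.1 197.3]
[337.8 182.7]
[167.5 185.6]
[308.8 237.7]
```

View pics/c2.png

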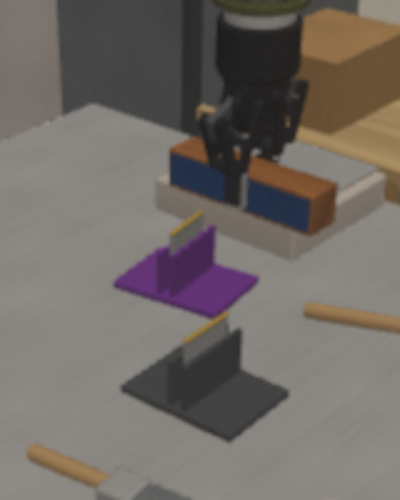

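The picture shows blue on the −y side and plain wood on top, at crop (270,200), so yellow is down. I'll repeat the stroke at the same height.

apply_moves(
  targets=[
    [-0.8,0,50,0,0,0,1],
    [0,0,50,0,0,0,1],
    [0,0,30,0,0,0,1],
    [0,0,15,0,0,0,1],
    [0,0,6,0,0,0,1],
    [0,0,4,0,0,0,1],
    [0,0,2,0,0,0,1],
    [0,0,0,0,0,0,1],
    [0,0,0,0,0,0,1],
  ],
)

```text
time: 27.98
tool_pos: [497.2, 204.6, 55.5]
tcp_rot: [180.0, 0.1, -179.5]
ft_force: [-0.3, -0.1, -1.9]
finger_gap: 38.9
grip_force: 81.5
```

apply_moves(
  targets=[
    [0,0,2,0,0,0,1],
    [0,0,2,0,0,0,1],
    [0,0,0,0,0,0,1],
  ],
)

```text
time: 28.35
tool_pos: [496.9, 204.5, 50.8]
tcp_rot: [180.0, 0.0, -179.5]
ft_force: [-0.4, 0.5, -0.1]
finger_gap: 38.7
grip_force: 81.5
```

apply_moves(
  targets=[
    [0,0,0,0,0,0,1],
  ],
)

```text
time: 28.48
tool_pos: [496.9, 204.5, 50.9]
tcp_rot: [180.0, 0.0, -179.5]
ft_force: [0.6, 0.4, -0.1]
finger_gap: 39.1
grip_force: 81.5
```

apply_moves(
  targets=[
    [3,0,0,0,0,0,1],
    [6,0,0,0,0,0,1],
    [6,0,0,0,0,0,1],
    [6,0,0,0,0,0,1],
    [6,0,0,0,0,0,1],
    [6,0,0,0,0,0,1],
    [6,0,0,0,0,0,1],
    [6,0,0,0,0,0,1],
    [6,0,0,0,0,0,1],
  ],
)

```text
time: 29.6
tool_pos: [445.4, 204.1, 50.8]
tcp_rot: [-180.0, 0.0, -179.5]
ft_force: [0.7, -0.0, 1.1]
finger_gap: 39.1
grip_force: 81.5
```

apply_moves(
  targets=[
    [6,0,0,0,0,0,1],
    [6,0,0,0,0,0,1],
    [6,0,0,0,0,0,1],
    [6,0,0,0,0,0,1],
    [6,0,0,0,0,0,1],
    [6,0,0,0,0,0,1],
    [6,0,0,0,0,0,1],
    [6,0,0,0,0,0,1],
    [0,0,0,0,0,0,1],
  ],
)

```text
time: 30.72
tool_pos: [397.0, 203.6, 50.6]
tcp_rot: [-180.0, -0.0, -179.5]
ft_force: [-0.5, 1.0, -0.5]
finger_gap: 39.4
grip_force: 81.5
```

Both faces are done. Next I bring the bar back to the cradle the same way as before.

apply_moves(
  targets=[
    [0,0,-40,0,0,0,1],
    [0,0,-60,0,0,0,1],
    [0,0,-60,0,0,0.092,1],
    [0,0,0,0,0,0.091,1],
    [-19.8,-45,0,0,0,0,1],
    [-19.8,-45,0,0,0,0,1],
    [-19.8,-45,0,0,0,0,1],
    [-19.8,-45,0,0,0,0,1],
    [-19.8,-45,0,0,0,0,1],
    [-19.8,-45,0,0,0,0,1],
    [-19.8,-45,0,0,0,0,1],
    [-19.8,-45,0,0,0,0,1],
    [-19.8,-45,0,0,0,0,1],
    [-19.8,-45,0,0,0,0,1],
    [0,0,0,0.157,0,0,1],
    [0,0,0,0.157,0,0,1],
    [0,0,0,0.157,0,0,1],
    [0,0,0,0.157,0,0,1],
    [0,0,0,0.157,0,0,1],
    [0,0,0,0,0,0,1],
  ],
)

```text
time: 33.22
tool_pos: [513.5, -271.4, 206.9]
tcp_rot: [-135.0, -0.4, 170.2]
ft_force: [-0.9, -0.3, -3.0]
finger_gap: 39.2
grip_force: 82.2
```

apply_moves(
  targets=[
    [-0.6,30,30,0,0,0,1],
    [-0.6,30,30,0,0,0,1],
    [-0.6,20,21,0,0,0,1],
    [0,10,11,0,0,0,1],
    [0,0,0,0,0,0,1],
    [0,0,0,0,0,0,1],
  ],
)

```text
time: 33.98
tool_pos: [516.7, -275.9, 83.6]
tcp_rot: [-135.0, 0.1, 169.9]
ft_force: [-2.2, 0.3, -3.4]
finger_gap: 39.0
grip_force: 81.9
```

```bash
python3 g.py 514 -273.4 65 -135 0 170
```

```text
33.98 [ 516.7 -275.9   83.6] [-135.     0.1  169.9] ft [-2.2  0.3 -3.4] j [ -4.8  15.4 101.5 -46.9  74.7 -66.8] gap 38.98162700895897
shift [ 3.1 14.6 11.7]
turn*1000 [ 0.8  0.3 -2.1]
```

apply_moves(
  targets=[
    [1.5,7,6,0,0,0,1],
    [1.0,6,5,0,0,0,1],
    [0,0,0,0,0,0,1],
    [0,0,0,0,0,0,1],
  ],
)

```text
time: 34.48
tool_pos: [514.0, -273.6, 65.2]
tcp_rot: [-135.0, -0.0, 170.0]
ft_force: [-0.2, 0.1, -1.8]
finger_gap: 39.0
grip_force: 82.0
```

apply_moves(
  targets=[
    [-0.3,2,2,0,0,0,1],
    [0,0,0,0,0,0,1],
    [0,0.5,0.5,0,0,0,1],
    [0,0,0,0,0,0,1],
  ],
)

```text
time: 34.98
tool_pos: [514.6, -274.3, 62.7]
tcp_rot: [-135.0, 0.1, 170.0]
ft_force: [-0.2, -4.0, 5.0]
finger_gap: 39.1
grip_force: 82.5
```

apply_moves(
  targets=[
    [0,0,0,0,0,0,0.3],
    [0,0,0,0,0,0,0],
    [0,0,0,0,0,0,0],
    [0,0,0,0,0,0,0],
    [0,0,-20,0,0,0,0],
    [0,0,-60,0,0,0,0],
    [0,0,-60,0,0,0,0],
    [0,0,-40,0,0,0,0],
    [0,0,0,-0.157,0,0,0],
    [0,0,0,-0.157,0,0,0],
    [0,0,0,-0.157,0,0,0],
    [0,0,0,-0.157,0,0,0],
    [0,0,0,-0.157,0,0,0],
    [0,35,0,0,0,0,0.3],
    [0,35,0,0,0,0,0.5],
    [0,0,0,0,0,0,0.5],
  ],
)

```text
time: 36.98
tool_pos: [548.8, -77.2, 190.2]
tcp_rot: [179.9, 0.0, 170.2]
ft_force: [-0.8, 0.5, -0.3]
finger_gap: 42.5
grip_force: 0.0
```

```bash
cat > m4.py <<'E'
from m import *
import sys
T=cv2.cvtColor(optics.snapshot("top"),cv2.COLOR_RGB2BGR);S=cv2.cvtColor(optics.snapshot("scene"),cv2.COLOR_RGB2BGR)
cv2.imwrite("pics/t5.png",T);cv2.imwrite("pics/s5.png",S)
m=mask(T,(5,90,40),(32,255,255),(395,195,440,280)); L=[];Q=[]
for y in range(212,262,2):
    xs=np.where(m[y,400:440])[0]+400
    if len(xs)>14: L.append(plane("top",(xs.min()-.5,y),100)); Q.append(plane("top",(xs.max()+.5,y),100))
for q in(L,Q):
    q=np.array(q); k=np.polyfit(q[:,0],q[:,1],1); print("bar edge",len(q),"yaw",np.degrees(np.arctan(k[0])),"y at x=520",np.polyval(k,520))
c=cv2.approxPolyDP(big(m),2,True).ravel(); print("bar px",c)
red=lambda im,b:mask(im,(0,150,60),(8,255,255),b)|mask(im,(172,150,60),(179,255,255),b)
cs=[c for c in cv2.findContours(red(T,(355,130,445,215)),0,2)[0] if cv2.contourArea(c)>20]
p=np.vstack(cs).reshape(-1,2).astype(float); W=np.array([plane("top",q,144) for q in p]); d=cv2.fitLine(W[:,:2].astype(np.float32),cv2.DIST_L2,0,.01,.01).ravel(); print("keeper line",d,"angle",np.degrees(np.arctan2(d[1],d[0])), "ends",W[W[:,1].argmin()],W[W[:,1].argmax()])
for nm,im,b in(("top",T,(380,155,415,185)),("scene",S,(300,285,330,318))):
    c=big(mask(im,(0,0,0),(179,255,60),b)); print("knob",nm,cv2.boundingRect(c),cv2.contourArea(c))
print("post",tri((255.5,318),(430.6,197.6)))
E
python3 m4.py; python3 g.py
```

```text
37.08 [548.6 -78.8 189.8] [-180.     0.   170.1] ft [-0.5 -1.   0.3] j [-13.5   0.5  93.1  -0.   86.4 -93.6] gap 42.829882929473946Traceback (most recent call last):
  File "m4.py", line 10, in <module>
    q=np.array(q); k=np.polyfit(q[:,0],q[:,1],1); print("bar edge",len(q),"yaw",np.degrees(np.arctan(k[0])),"y at x=520",np.polyval(k,520))
                                ~^^^^^
IndexError: too many indices for array: array is 1-dimensional, but 2 were indexed
```

```bash
python3 - <<'E'
import cv2,numpy as np
t=cv2.imread("pics/t5.png");s=cv2.imread("pics/s5.png")
cv2.imwrite("pics/d1.png",np.hstack([cv2.resize(s[200:400,180:380],(400,400),interpolation=2),cv2.resize(t[130:310,300:480],(400,400),interpolation=2)]))
E
```

```text
(no output)
```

View pics/d1.png

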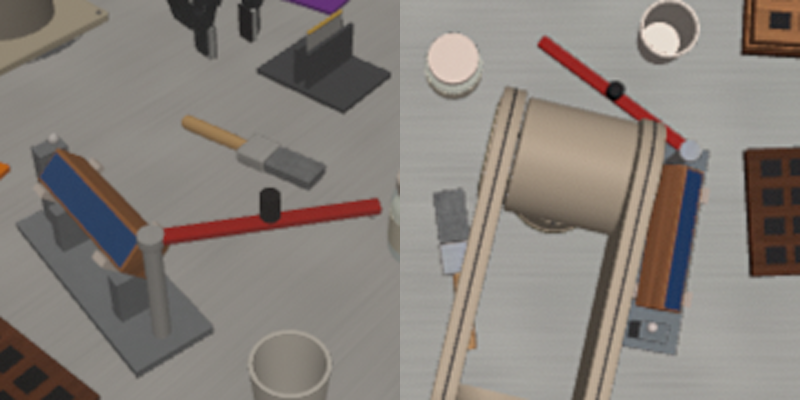

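The picture shows the bar home in the V, blue on the upper −y side: crop scene (95,205), top (680,240). The keeper is still open, with its knob at top pixel (396.8,170.5). Next I measure the hinge and keeper line.

```bash
sed -e 's/^T=cv2.*/T=cv2.imread("pics\/t5.png");S=cv2.imread("pics\/s5.png")/' -e '/imwrite/d' -e '/^for q in(L,Q)/,/bar px/d' m4.py > m5.py
cat >> m5.py <<'E'
mb=mask(T,(100,120,30),(125,255,255),(395,195,445,280)); E=[]
for y in range(212,262,2):
    xs=np.where(mb[y])[0]
    if len(xs)>3: E.append(plane("top",(xs.max()+.5,y),100))
E=np.array(E); k=np.polyfit(E[:,0],E[:,1],1); print("bar -y edge yaw",np.degrees(np.arctan(k[0])),"y at 520",np.polyval(k,520)); ys=np.where(mb.any(1))[0]; print("blue rows",ys.min(),ys.max())
for z in(134,144,150): print(plane("top",(430.5,197.5),z))
E
python3 m5.py
```

```text
keeper line [   0.6    0.8  687.1 -161.8] angle 53.496475 ends [ 630.  -246.3  144. ] [740.7 -80.8 144. ]
knob top (393, 167, 8, 8) 37.0
knob scene (310, 294, 10, 17) 132.5
post (array([ 619.3, -254.9,  141.3]), np.float64(2.3340312893827697))
bar -y edge yaw -10.275461633111581 y at 520 -261.51140631003307
blue rows 207 268
[ 619.7 -256.9  134. ]
[ 618.4 -255.1  144. ]
[ 617.7 -254.   150. ]
```

apply_moves(
  targets=[
    [-49.2,-20.7,0,0,0,0,0.5],
    [-49.2,-20.7,0,0,0,0,0.5],
    [-49.2,-20.8,0,0,0,0,0.5],
    [0,0,0,0,0,0.184,0.5],
    [0,0,0,0,0,0.184,0.5],
    [0,0,0,0,0,0.184,0.5],
    [0,0,0,0,0,0.184,0.5],
    [0,0,0,0,0,0.184,0.5],
    [0,0,0,0,0,0.184,0.5],
    [0,0,0,0,0,0.184,0.5],
    [0,0,0,0,0,0.184,0.5],
    [0,0,0,0,0,0.184,0.5],
    [0,0,0,0,0,0.184,0.5],
    [0,0,0,0,0,0.184,0.5],
    [0,0,0,0,0,0,0.5],
  ],
)

```text
time: 38.95
tool_pos: [682.8, -166.9, 189.2]
tcp_rot: [-180.0, 0.0, 54.1]
ft_force: [0.4, 0.4, -0.8]
finger_gap: 42.8
grip_force: 0.0
```

```bash
python3 g.py 683.3 -165.3 112 180 0 54.2; python3 - <<'E'
from h import *
S=cv2.cvtColor(optics.snapshot("scene"),cv2.COLOR_RGB2HSV)
print("true tip would be at",proj("scene",[683.3,-165.3,150]))
E
```

```text
38.95 [ 682.8 -166.9  189.2] [-180.     0.    54.1] ft [ 0.4  0.4 -0.8] j [-17.9  23.7  66.7  -0.   89.6  18. ] gap 42.8223110902869
shift [ 1.6 -0.5 77.2]
turn*1000 [-0.   0.2 -2. ]
true tip would be at [314.5 305. ]
```

apply_moves(
  targets=[
    [1.3,-0.5,30,0,0,0,0.5],
    [0,0,25,0,0,0,0.5],
    [0,0,12,0,0,0,0.5],
    [0,0,5,0,0,0,0.5],
    [0,0,0,0,0,0,0.5],
    [0,0,0,0,0,0,0.5],
  ],
)

```text
time: 39.75
tool_pos: [684.1, -165.4, 118.4]
tcp_rot: [179.9, -0.0, 54.0]
ft_force: [-0.0, -0.5, -0.1]
finger_gap: 42.5
grip_force: 0.0
```

apply_moves(
  targets=[
    [0,0,3,0,0,0,0.6],
    [0,0,0,0,0,0,0.7],
    [0,0,0,0,0,0,0.7],
    [0,0,0,0,0,0,0.7],
  ],
  force=20,
)

```text
time: 40.25
tool_pos: [683.4, -165.1, 114.0]
tcp_rot: [180.0, 0.0, 54.0]
ft_force: [0.1, -0.7, 0.5]
finger_gap: 25.5
grip_force: 0.0
```

```bash
python3 g.py 683.3 -165.3 112 180 0 54.2; python3 - <<'E'
import numpy as np
# tool-frame chord for a turn of a per row, shift first then turn (tool x radial, y: yaw+ => tool -y)
H=np.array([619,-254.7])
for a in (0.18,): 
    print(110*(np.cos(a)-1),110*np.sin(a))
E
```

```text
40.25 [ 683.4 -165.1  114. ] [180.   0.  54.] ft [ 0.1 -0.7  0.5] j [-17.8  25.8  71.8  -0.   82.4  18.2] gap 25.5204708229401
shift [-0.2  0.1  2. ]
turn*1000 [ 0.   0.  -3.1]
-1.7771937933066406 19.69325307684066
```

apply_moves(
  targets=[
    [-0.2,-6.6,0,0,0,-0.06,0.7],
    [-0.8,-13.2,0,0,0,-0.12,0.7],
    [-0.8,-13.2,0,0,0,-0.12,0.7],
    [-0.8,-13.2,0,0,0,-0.12,0.7],
    [0,0,0,0,0,0,0.7],
  ],
)

```text
time: 40.88
tool_pos: [641.0, -146.3, 114.2]
tcp_rot: [180.0, 0.0, 78.0]
ft_force: [0.7, -0.7, 0.2]
finger_gap: 25.6
grip_force: 0.0
```

```bash
cat > k.py <<'E'
from m import *
T=cv2.cvtColor(optics.snapshot("top"),cv2.COLOR_RGB2BGR);S=cv2.cvtColor(optics.snapshot("scene"),cv2.COLOR_RGB2BGR)
red=lambda im,b:mask(im,(0,150,60),(8,255,255),b)|mask(im,(172,150,60),(179,255,255),b)
H=np.array([619,-254.7])
for n,im,b in(("scene",S,(190,255,385,345)),("top",T,(330,130,445,280))):
    p=np.argwhere(red(im,b))[:,::-1].astype(float)
    if len(p)<10: print(n,"few"); continue
    W=np.array([plane(n,q,142)[:2] for q in p])-H; a=np.degrees(np.arctan2(W[:,1],W[:,0]));rr=np.hypot(*W.T); k=rr>50
    print(n,len(p),"angle median",np.median(a[k]) if k.any() else None,"spread",np.percentile(a[k],[10,90]) if k.any() else "","rmax",rr.max())
s=sensors.sense(); W=s["tool_pos"][:2]-H; print("tool angle",np.degrees(np.arctan2(W[1],W[0])),"r",np.hypot(*W),s["tcp_rot"],s["tool_pos"],s["ft_force"])
E
python3 k.py
```

```text
scene 556 angle median 76.85611755508128 spread [72.8 80.2] rmax 213.3473220830317
top 181 angle median 78.53749473010801 spread [76.6 80.9] rmax 213.47036018107224
tool angle 78.1465629020971 r 110.42524153331097 [180.    0.   77.9] [ 641.7 -146.6  114.2] [ 0.3  0.7 -0.2]
```

apply_moves(
  targets=[
    [-0.8,-13.2,0,0,0,-0.12,0.7],
    [-0.8,-13.2,0,0,0,-0.12,0.7],
    [-0.8,-13.2,0,0,0,-0.12,0.7],
    [-0.8,-13.2,0,0,0,-0.12,0.7],
    [-0.8,-13.2,0,0,0,-0.12,0.7],
    [-0.8,-13.2,0,0,0,-0.12,0.7],
    [-0.8,-13.2,0,0,0,-0.12,0.7],
    [-0.8,-13.2,0,0,0,-0.12,0.7],
    [-0.8,-13.2,0,0,0,-0.12,0.7],
    [-0.8,-13.2,0,0,0,-0.12,0.7],
    [-0.8,-13.2,0,0,0,-0.12,0.7],
    [-0.2,-6.6,0,0,0,-0.06,0.7],
    [0,0,0,0,0,0,0.7],
  ],
)

```text
time: 42.6
tool_pos: [517.3, -212.3, 114.1]
tcp_rot: [-180.0, 0.0, 157.0]
ft_force: [-0.3, -0.2, 0.0]
finger_gap: 25.9
grip_force: 0.0
```

```bash
python3 k.py; python3 g.py
```

```text
scene 317 angle median 156.55355202062253 spread [152.7 161. ] rmax 189.66507268698106
top 70 angle median 157.93197451508982 spread [157.1 159.1] rmax 212.32257292404643
tool angle 157.0541556999184 r 110.39797201339653 [180.   0. 157.] [ 517.3 -211.7  114. ] [-0.4  0.4  0.5]
42.7 [ 517.3 -211.7  114. ] [180.   0. 157.] ft [-0.4  0.4  0.5] j [-27.5   4.1  97.4   0.   78.5 -94.5] gap 25.51084827192415
```

apply_moves(
  targets=[
    [-0.2,-6.6,0,0,0,-0.06,0.7],
    [-0.2,-6.6,0,0,0,-0.06,0.7],
    [-0.1,-5.5,0,0,0,-0.05,0.7],
    [0,-3,0,0,0,-0.027,0.7],
    [0,0,0,0,0,0,0.7],
  ],
)

```text
time: 43.32
tool_pos: [510.7, -232.2, 114.0]
tcp_rot: [180.0, 0.0, 168.4]
ft_force: [-0.3, -0.5, 0.8]
finger_gap: 25.5
grip_force: 0.0
```

apply_moves(
  targets=[
    [0,-2,0,0,0,-0.018,0.7],
    [0,-2,0,0,0,0,0.7],
    [0,0,0,0,0,0,0.7],
  ],
)

```text
time: 43.7
tool_pos: [509.6, -236.3, 113.9]
tcp_rot: [-180.0, -0.0, 169.5]
ft_force: [-0.8, 0.4, -0.1]
finger_gap: 25.6
grip_force: 0.4
```

apply_moves(
  targets=[
    [0,-2,0,0,0,0,0.7],
    [0,0,0,0,0,0,0.7],
  ],
)

```text
time: 43.95
tool_pos: [509.3, -238.3, 113.9]
tcp_rot: [180.0, -0.0, 169.5]
ft_force: [-0.2, 1.8, 0.3]
finger_gap: 25.6
grip_force: 0.8
```

```bash
python3 k.py
```

```text
scene 307 angle median 170.9895774222444 spread [166.6 175.6] rmax 213.61909650829557
top 172 angle median 170.08688338473422 spread [168.2 172. ] rmax 212.19624942070138
tool angle 171.49529091102877 r 110.96629179721769 [-180.    -0.   169.5] [ 509.3 -238.3  113.9] [-0.9  1.8  0.8]
```

apply_moves(
  targets=[
    [0,-2,0,0,0,0,0.7],
    [0,0,0,0,0,0,0.7],
  ],
)

```text
time: 44.3
tool_pos: [509.2, -238.4, 113.8]
tcp_rot: [179.8, -0.0, 169.5]
ft_force: [0.4, 8.8, 2.0]
finger_gap: 25.4
grip_force: 4.6
```

apply_moves(
  targets=[
    [0,-2,0,0,0,0,0.7],
    [0,0,0,0,0,0,0.7],
  ],
)

```text
time: 44.55
tool_pos: [509.2, -238.5, 113.7]
tcp_rot: [179.7, -0.0, 169.6]
ft_force: [0.5, 16.0, 4.2]
finger_gap: 25.6
grip_force: 8.4
```

```bash
python3 k.py
```

```text
scene 314 angle median 171.0658202143255 spread [166.6 175.6] rmax 213.61909650829557
top 167 angle median 170.31041360404163 spread [168.4 171.9] rmax 212.19624942070138
tool angle 171.64885667276215 r 111.02168404156455 [179.7  -0.  169.6] [ 509.2 -238.6  113.7] [ 1.9 17.3  4.2]
```

apply_moves(
  targets=[
    [0,3,0,0,0,0,0.7],
    [0,2.5,0,0,0,0,0.6],
    [0,0,0,0,0,0,0.5],
    [0,0,0,0,0,0,0.5],
    [0,0,-10,0,0,0,0.5],
    [0,0,-30,0,0,0,0.5],
    [0,0,-60,0,0,0,0.5],
    [0,0,-50,0,0,0,0.5],
    [0,50,0,0,0,0,0.5],
    [0,60,0,0,0,0,0.5],
    [0,60,0,0,0,0,0.5],
    [0,60,0,0,0,0,0.5],
    [0,0,0,0,0,0,0.5],
  ],
)

```text
time: 46.28
tool_pos: [552.1, -6.6, 264.9]
tcp_rot: [179.9, 0.1, 169.8]
ft_force: [0.4, -0.2, 0.1]
finger_gap: 42.6
grip_force: 0.0
```

```bash
python3 k.py; python3 - <<'E'
from m import *
T=cv2.cvtColor(optics.snapshot("top"),cv2.COLOR_RGB2BGR)
c=big(mask(T,(0,0,0),(179,255,60),(405,215,440,250))); M=cv2.moments(c); p=(M["m10"]/M["m00"],M["m01"]/M["m00"]); print("knob",p,plane("top",p,174),cv2.contourArea(c))
for nm,m in(("blue",mask(T,(100,120,30),(125,255,255),(395,195,445,280))),("wood",mask(T,(5,90,40),(32,255,255),(395,195,445,280)))):
    ys=np.where(m.any(1))[0]; print(nm,ys.min(),ys.max())
    f=(lambda r:r.max()+.5) if nm=="blue" else (lambda r:r.min()-.5)
    E=np.array([plane("top",(f(np.where(m[y])[0]),y),100) for y in range(214,262,2) if m[y].sum()>255*2]); k=np.polyfit(E[:,0],E[:,1],1); print(len(E),np.degrees(np.arctan(k[0])),np.polyval(k,520))
E
```

```text
scene 464 angle median 170.767735440583 spread [167.5 174.1] rmax 212.31591653177446
top 464 angle median 169.39197944585507 spread [166.  172.5] rmax 212.19624942070138
tool angle 105.3707222395706 r 253.46512117214857 [-180.     0.   169.6] [551.8 -10.3 264.6] [-0.1 -0.2  0.2]
knob (424.2057613168724, 239.60905349794237) [ 509.4 -232.9  174. ] 40.5
blue 208 268
21 -10.29829717892853 -261.49826319100407
wood 204 270
24 -10.488647611865545 -209.8866743557138
```

```bash
python3 - <<'E'
from m import *
T=cv2.cvtColor(optics.snapshot("top"),cv2.COLOR_RGB2BGR);S=cv2.cvtColor(optics.snapshot("scene"),cv2.COLOR_RGB2BGR)
for n,im,b in(("top",T,(380,170,445,300)),("scene",S,(180,240,290,345))):
    m=mask(im,(0,150,60),(8,255,255),b)|mask(im,(172,150,60),(179,255,255),b)
    ys=[y for y in range(480) if (m[y]>0).sum()>=3]
    for nm,f in(("L",np.min),("R",np.max),("mid",np.mean)):
        W=np.array([plane(n,(f(np.where(m[y])[0]),y),144)[:2] for y in ys[4:-4]])
        for _ in range(2):
            k=np.polyfit(W[:,0],W[:,1],1); e=abs(np.polyval(k,W[:,0])-W[:,1]); W=W[e<=max(1.5,np.percentile(e,80))]
        print(n,nm,ys[0],ys[-1],"yaw",np.degrees(np.arctan(k[0])),"y at 619 / 420",np.polyval(k,[619,420]))
E
```

```text
top L 203 280 yaw -9.757465387054543 y at 619 / 420 [-245.6 -211.3]
top R 203 280 yaw -10.44744998275145 y at 619 / 420 [-261.2 -224.5]
top mid 203 280 yaw -10.028500601217681 y at 619 / 420 [-253.3 -218.1]
scene L 261 314 yaw -10.263686992752964 y at 619 / 420 [-264.3 -228.2]
scene R 261 314 yaw -9.755733036134343 y at 619 / 420 [-249.3 -215. ]
scene mid 261 314 yaw -10.018407880878794 y at 619 / 420 [-256.7 -221.6]
```

The keeper line (−10.0°) matches the cradle's direction (−10.1°), and it met its stop at 16 N. I'm handing in.

```bash
python3 -c "
from bench import r
print(r.hand_in())"
```

```text
the job is handed in; nothing more can be done
None
```

I drew the blue face and then the yellow face over the blade, with about 5–6 mm of press judged from the wrist force. The bar is back in the V and the keeper was pushed to its stop at 16 N. The job is handed in at about 46.5 s of the 72 s limit; the hand-in gave no verdict.

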